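# Wedge a painted panel tight in the holding board

### The arm

A 7-joint arm with a two-finger parallel gripper is mounted at the origin on the work surface. World frame = base frame: x ahead of the robot, y to its left, z up, the work surface at z = 0. Lengths are in m, angles in degrees, forces in N, time in s.
With the tool pointing down it reaches from about 0.425 to 0.825 m from the base axis. Payload 3.6 kg.
Tool frame: the origin (TCP) lies midway between the tips of the shut fingers; the grasp point (between the pads) lies 19 mm behind it (r.grip_point_offset is the distance from the TCP to the grasp point, in m); z points along the fingers, y is the direction in which the jaws open and shut (so a half turn about z gives the same grasp; the last joint's range is limited). The gripper opens to 93 mm and grips with 3 to 60 N. Pads are 15 mm wide; open, the fingers measure 128 mm over their backs; the gripper's body (75 mm by 188 mm) begins 65 mm behind the grasp point.
Start: joints at [-68.096, 35.231, -0.722, 81.555, 0.464, 63.22, -2.315], TCP at [0.258, 0.596, 0.219] pointing down, gripper open.
Joint ranges: [-178.69, 178.69], [-17.37, 117.87], [-77.05, 75.6], [15.02, 138.74], [-78.02, 258.01], [0.78, 113.62], [-162.83, 162.83]. Speed limits (degrees/s): [159.86, 159.86, 180, 180, 180, 180, 180].

### API

Orientations are given as [roll, pitch, yaw] about the fixed x, y, z axes, in that order (R = Rz(yaw) Ry(pitch) Rx(roll)).
In Python, from workcell import r gives the robot as it stands.
- The arm moves only by the tool jog_arm, never from a script. Its argument "commands" is text: rows parted by semicolons, each of 7 numbers parted by spaces: the turn, a rotation vector about the tool's x, y, z in degrees, then the shift along the tool's x, y, z in cm, then the closure in counts, from 0 (fully open) to 255 (shut). A call has 1 to 20 rows; each row shifts and turns the pose as measured when the row begins, along the tool's axes as they then stand; what a row does not reach is not made up. A row lasts 1/10 s, in which the tool goes at most 50 mm and 8.59 degrees, less where a joint would pass 70% of its speed; a pose out of reach is approached as far as the arm can. A call with a gripper value outside its range is refused whole. The fingers move at their own pace and stop on an object; the grip force is fixed at half the most. Time passes only in rows, so rows that do not move let the fingers close. It gives the time, the measured TCP pose, the force and the opening at its end, in the units of the state.
- r.observe(): the state, without advancing time (a new reading comes with each control period).
- r.grab_frame(name): name is "scene" or "side" or "wrist"; returns a dict with "image" (480x640x3 uint8, red, green, blue), "fx", "fy", "cx", "cy" (pixels), "R" (3x3) and "t" (3): a world point X has camera coordinates R X + t; the wrist camera has in their place "hand_eye" (4x4, takes a point from camera to tool coordinates, whose origin is the TCP and whose axes are the flange's). Camera axes: x right, y down, z forward; pixel columns grow to the right and rows downward; lengths in m; the calibration is good to about 2 mm. The wrist camera is an equidistant fisheye: a pixel r from the principal point sees the ray r / f radians off the axis. A picture is of the moment at which its call begins: read the wrist's pose just before it. There is no depth.
- r.sign_off(): hands the job in, once; it reports no verdict.
The state is a dict: "time_s": time; "q": joint angles; "qd": joint speeds; "joint_efforts": joint torques, N m; "tool_pos": TCP position; "ee_rot": TCP orientation; "contact_force": force on the tool from outside, world axes, zero at the start; "ft_torque": the same for the moment, N m; "gripper_width": finger opening in m.
Only numpy, scipy, OpenCV 4.12 (cv2) and the standard library are available. Lean on these libraries where they do the work, as an engineer would, in place of code of your own. Each camera call takes 0.05 s, during which the arm holds its last target.

### The job

The painted panel lies loose in the wooden holding board. Pick up the hammer from its rest and gently tap the thick end of the wooden wedge with it, drawing the hammer well clear between taps (at least two taps), until the wedge no longer advances and the panel is held tight; then lay the hammer back on its rest as it lay before. Use only the hammer on the wedge, keep hammer and gripper off the painted panel, and leave everything else on the table where it is.

Things in the scene. Friction and masses are not known exactly. Their poses are not given: they have to be found in the camera images.
- jig: Plywood holding board fixed to the table, 24 mm thick, with an L-shaped fence (28 mm higher) along its +x and +y sides. Origin on the table; the board spans x -100 to 145 mm, y -100 to 135 mm. A tongue as thick (x -65 to -20 mm) runs on to y = -165 mm and carries the wedge, which is driven along the board's +y.
- board_edge (a point): Point on the board's -y edge under the wedge's path, 24 mm above the table. A fixed slanted stop block (34 x 120 mm, 28 mm high) begins here on the -x side of the wedge. It stands up to 2.5 mm to either side of its usual place, so the depth at which the wedge goes tight differs by about 15 mm either way. Tight, the wedge's thick end is 15 to 50 mm outside this edge.
- panel: Painted wooden panel 140 (x) x 180 (y) x 22 mm, about 0.45 kg (may differ by 30 %), lying loose on the board inside the L fence with 0.5 to 1.5 mm of play towards the fence. Origin at the centre of its underside. The wedge bears on its -x edge, pushes it against the fence and then goes tight.
- wedge: Loose plain wooden wedge 130 mm long, 32 mm high, 33 mm wide at the thick end, 12 mm at the thin end, lying thin end first between the panel's -x edge and the slanted block. Origin: middle of the thick end face, on its underside (24 mm above the table). +y points to the thin end, the way it is driven; the +x face is the straight one. It must go 18 to 60 mm farther in to be tight.
- wedge_head (a point): Middle of the wedge's thick end face (33 wide, 32 mm high), the place to tap, 40 mm above the table. Sliding in takes under 8 N. A tap that reaches 13 to 25 N makes the wedge tight, over its last 2 to 4 mm, and it then stays tight by friction; over 40 N bruises it, so tap slowly (about 30 mm/s).
- hammer: Double-faced steel hammer with wooden handle, 0.38 kg. Head 96 mm long along its y axis (flat 24 x 24 mm faces at y = +48 and -48 mm), 24 mm wide and high. Origin: middle of the head's underside. The 20 x 20 mm handle runs along -x to x = -210 mm, its centre line 12 mm above the origin. Held level, a move along its y taps with a face.
- hammer_grip (a point): Good place to hold the hammer: on the handle's centre line, 45 mm from the middle of the head. On the rest it is 46 mm above the table, with free space 36 mm deep under it and free sides.
- rest: Low dark wooden hammer rest fixed to the table: base 215 x 90 x 10 mm, two cross bars 80 mm wide: under the head (x = 0, 34 mm thick, top 34 mm above the table) and under the handle (x = -150 mm, 26 mm thick, top 36 mm). Origin on the table under the middle of the head's bar; the hammer lies with its origin 34 mm above it, axes along the rest's.
- jar_a: Small glass jar with black cap, 52 mm across, 65 mm high. Bystander.
- jar_b: Small amber jar with white cap, 48 mm across, 60 mm high. Bystander.
- pot: Grey open pot, 72 mm across, 85 mm high. Bystander.
- brush: Paint brush lying on the table. Bystander.
- jar_lid: Steel jar lid, 56 mm across, 12 mm high. Bystander.
Not all that is in view belongs to the job. Leave any pink look-alike of the hammer alone.

How it is judged (in metres and radians):
On the way, in this order (a step that is already met when the one before it is completed fails the run):
1. a first tap: the hammer drives the wedge at least 4 mm in (distance of wedge from where it was at the start of the episode above 0.004 m and contact force between hammer and wedge above 0.3 N).
2. the hammer is drawn clear of the wedge (some 10 mm) (contact force between hammer and wedge below 0.05 N and distance between hammer and wedge_head above 0.059 m).
3. the hammer taps the wedge again, at 5 N or more (contact force between hammer and wedge above 5 N).
At the end, for the whole second after the job is handed in: The wedge sits flat and straight on the board and tight by itself, pressing on the panel with more than 10 N, its thick end no more than 55 mm outside the board's edge, at rest; the hammer lies level on its rest, within 30 mm and 0.25 rad of its proper place, at rest (contact force between wedge and panel above 10 N and angle between the y axis of wedge and the y axis of jig, either way round below 0.06 rad and angle between wedge's own z axis and vertical below 0.08 rad and z of wedge in the frame of jig between 0.02 and 0.03 m and y of wedge in the frame of jig above -0.155 m and linear speed of wedge below 0.01 m/s and x of hammer in the frame of rest between -0.03 and 0.03 m and y of hammer in the frame of rest between -0.03 and 0.03 m and z of hammer in the frame of rest between 0.03 and 0.04 m and angle between hammer's own z axis and vertical below 0.1 rad and angle between the x axis of hammer and the x axis of rest, either way round below 0.25 rad and linear speed of hammer below 0.02 m/s); the robot touches nothing.
It fails at once if the hammer strikes or presses the wedge with more than 40 N (contact force between hammer and wedge above 40 N).
It fails at once if the robot itself touches the wedge (contact force between any of the fingers, the arm and wedge above 0.5 N).
It fails at once if the hammer or the robot touches the painted panel (contact force between any of the fingers, the arm, hammer and panel above 0.5 N).
It fails at once if a bystander is moved by more than 20 mm (distance of any of jar_a, jar_b, pot, brush, jar_lid from where it was at the start of the episode above 0.02 m).
It also fails if it takes over 50 s, if anything falls off the work surface, if the arm or the gripper's body presses on something with over 40 N, if the wrist force passes 120 N, or if a joint passes its speed limit or range.

## Working session

There is one attempt and no reset: what is moved stays moved. The work goes in short steps, Python scripts to look and compute and a tool call to move; the robot and the scene stay as the last step left them, time stands still between calls to the robot, and variables do not carry over. Pictures are saved under pics/ and viewed, and the job is handed in when it is done.

Besides the shell and the picture viewer there is one more tool, called after ">>>" by a JSON object that holds its "op" and its "data". jog_arm: Moves the arm, as the interface text tells. Its arguments: {"type":"object","properties":{"commands":{"type":"string"}},"required":["commands"]}

```bash
mkdir -p pics; ls
python3 - <<'E'
from workcell import r
import cv2,json
o=r.observe();print(o)
for n in("scene","side","wrist"):
    f=r.grab_frame(n);cv2.imwrite(f"pics/{n}0.png",f["image"][:,:,::-1])
    print(n,{k:(v.tolist() if hasattr(v,'tolist') else v) for k,v in f.items() if k!="image"})
E
```

```text
pics
{'time_s': 0.0, 'q': array([-68.09620283,  35.28625108,  -0.72383217,  81.64007591,
         0.46238058,  63.21903234,  -2.31456015]), 'qd': array([ 0.09837258,  0.01969952,  0.03230813, -0.02817768,  0.05427903,
       -0.01906116,  0.0217782 ]), 'joint_efforts': array([-1.18262051e-03, -4.58921778e+01,  2.08680485e-01, -1.65740526e+01,
       -6.10148488e-02,  2.04935123e-02,  2.46322334e-04]), 'tool_pos': array([0.25804022, 0.59573229, 0.21752229]), 'ee_rot': array([-1.79857451e+02, -1.02454625e-04,  1.56581876e+02]), 'contact_force': array([0.93043436, 0.04905701, 0.47174219]), 'ft_torque': array([ 0.05066953, -0.02908512,  0.01180068]), 'gripper_width': 0.09339108051299388}
scene {'fx': 581.6031652052792, 'fy': 581.6031652052792, 'cx': 321.4270348798118, 'cy': 241.77360237254308, 'R': [[-0.7252809990674092, 0.6881660283886869, 0.019874349386127893], [0.4706685048732361, 0.5167077014198934, -0.7151813125451214], [-0.5024327128205065, -0.5093531865661697, -0.6986563535979011]], 't': [0.4039629698524996, -0.11599273569222192, 1.4937554024382516]}
side {'fx': 488.5406790850246, 'fy': 488.5406790850246, 'cx': 321.13892650039, 'cy': 236.4911693543293, 'R': [[0.949438634287098, -0.3138612055723833, 0.007577820247310687], [-0.22006851913737957, -0.6825397636478322, -0.6969284883861776], [0.22391097920318956, 0.6600231925290292, -0.7171005917694233]], 't': [-0.48444344476091333, 0.06989534940610968, 1.1457124857105427]}
wrist {'fx': 371.64829954431775, 'fy': 371.64829954431775, 'cx': 314.65149225310523, 'cy': 243.29741149248815, 'hand_eye': [[-0.00016036374449812763, -0.9697386563473909, -0.2441452696019788, 0.06739305782357854], [0.999999978599746, -0.00018742209631558175, 8.75983008789737e-05, 0.0001347246390103196], [-0.00013070567682702385, -0.24414525032961681, 0.9697386656504483, -0.16545304882914688], [0.0, 0.0, 0.0, 1.0]]}
```

View pics/scene0.png

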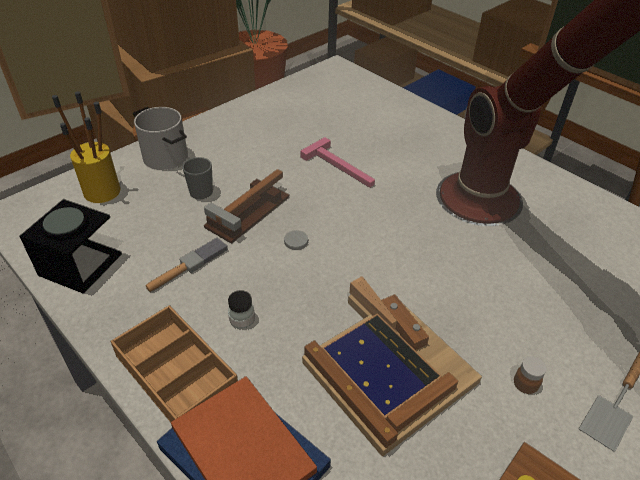

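View pics/side0.png

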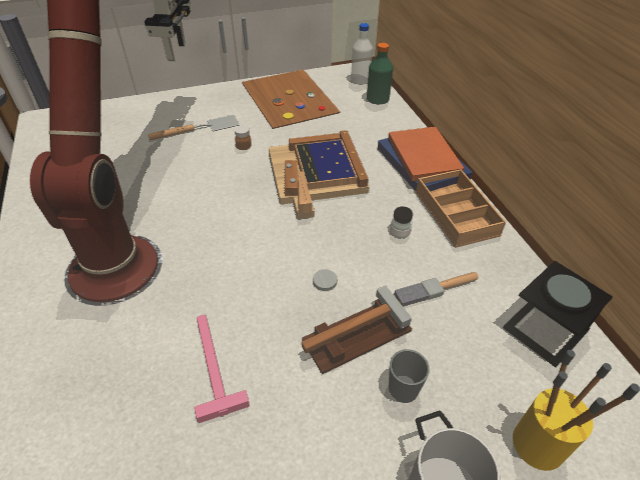

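View pics/wrist0.png

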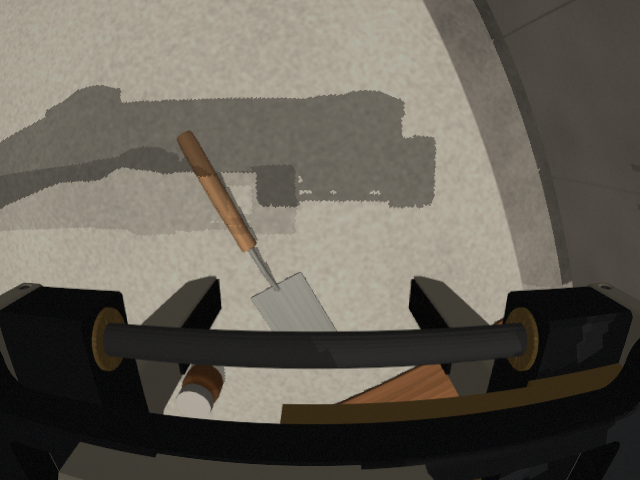

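The scene view shows these candidates:
- The grey-headed hammer, with its head at (222,216) and its handle running to (280,178), lies on a dark rest.
- The pink look-alike at (316,148) is to be left alone.
- The brush or scraper is at (205,255), and the spatula at (605,420).

The grey-headed hammer on the dark rest matches the description. I'll check it and the jig in close crops.

Run:
```python
import cv2
def c(n,x0,y0,x1,y1,s):
    i=cv2.imread(f"pics/{n}0.png")[y0:y1,x0:x1]
    cv2.imwrite(f"pics/{n}_c{x0}.png",cv2.resize(i,None,fx=s,fy=s,interpolation=cv2.INTER_CUBIC))
c("scene",190,150,310,250,6);c("side",290,270,420,380,6)
c("scene",300,270,490,460,4);c("side",260,120,380,230,6)
```

```text
(no output)
```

View pics/scene_c190.png

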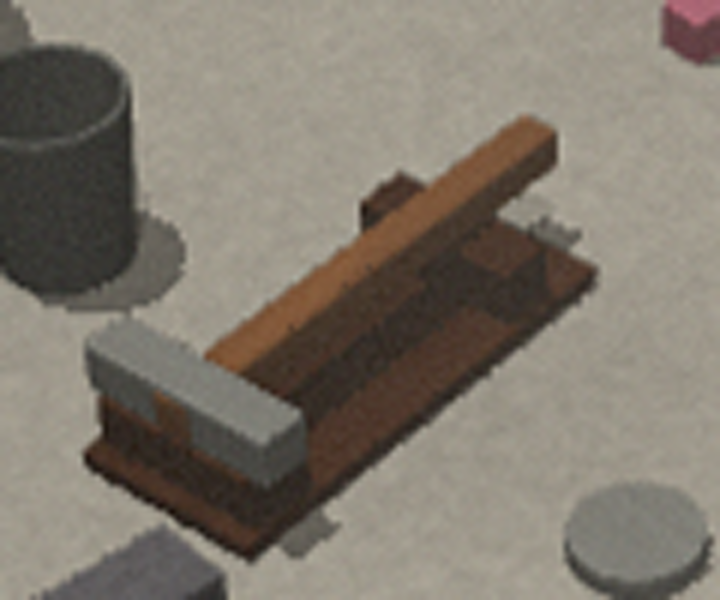

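View pics/side_c290.png

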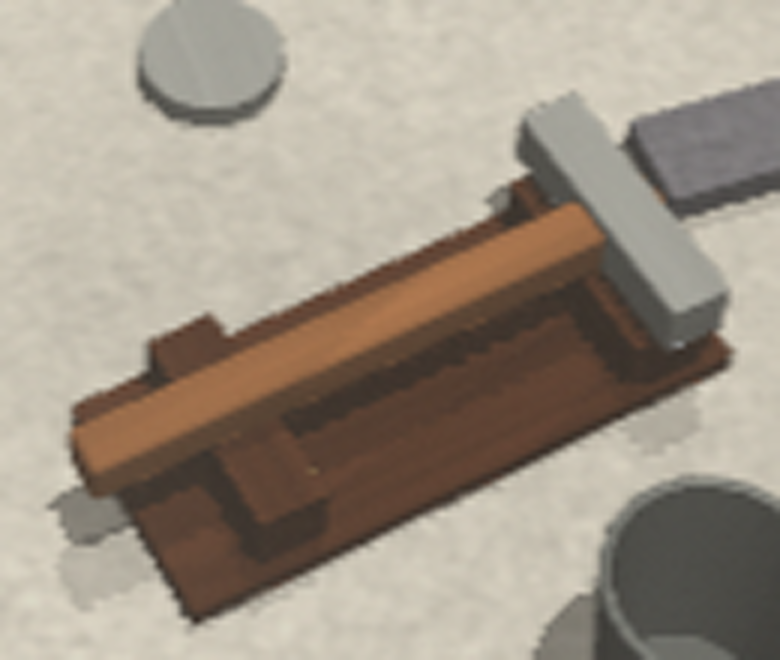

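View pics/scene_c300.png

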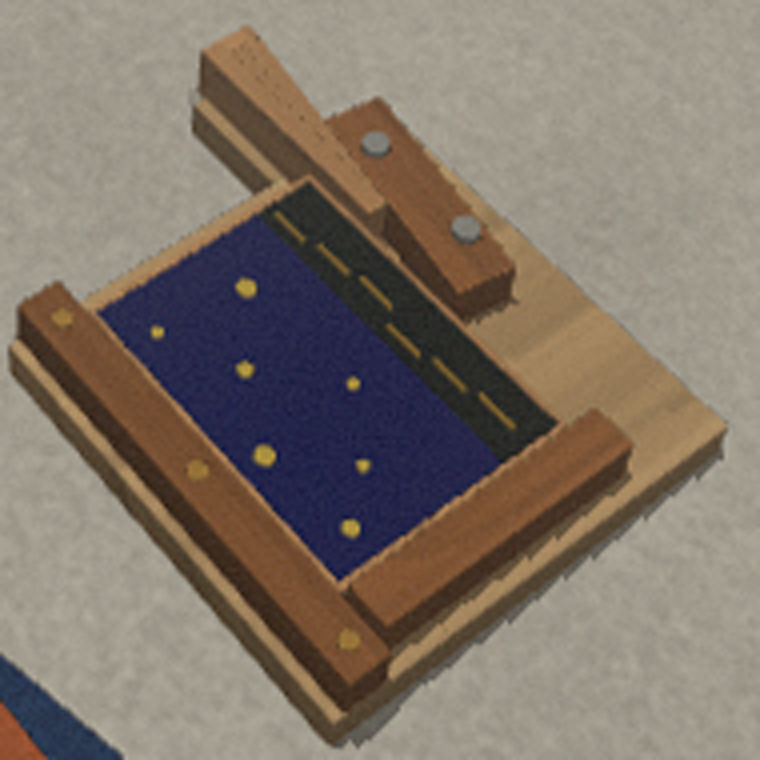

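View pics/side_c260.png

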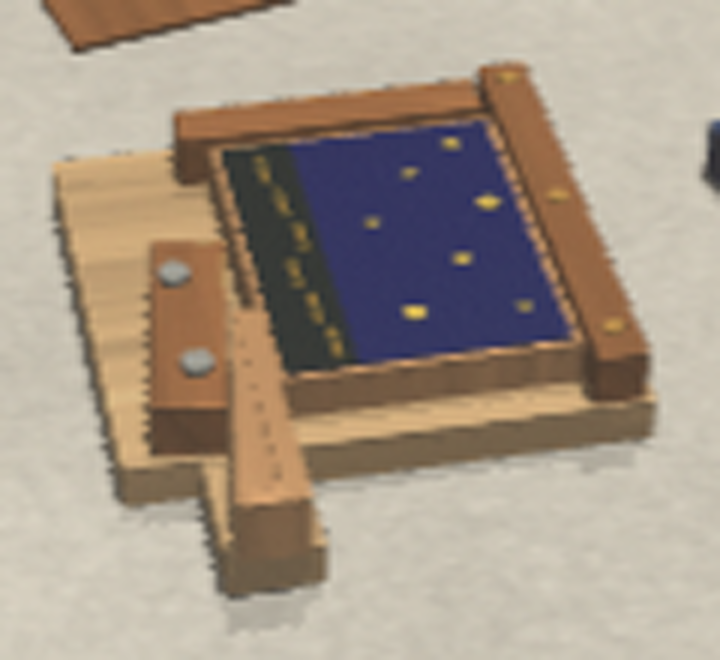

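```bash
cat > h.py <<'E'
import numpy as np,cv2
from workcell import r
def ray(f,px):
    R=np.array(f["R"]);t=np.array(f["t"]);px=np.atleast_2d(px).astype(float)
    d=np.c_[(px[:,0]-f["cx"])/f["fx"],(px[:,1]-f["cy"])/f["fy"],np.ones(len(px))]@R
    return -R.T@t,d
def plane(f,px,z):
    c,d=ray(f,px);s=(z-c[2])/d[:,2];return c+s[:,None]*d
E
python3 - <<'E'
from h import *
np.set_printoptions(precision=4,suppress=True)
S=r.grab_frame("scene");D=r.grab_frame("side")
def P(f,o,k,pts,z):
    return plane(f,np.array(o)+(np.array(pts)+.5)/k-.5,z)[:,:2]
sh=P(S,(190,150),6,[(88,340),(125,317),(305,415),(265,445)],.058)
dh=P(D,(290,270),6,[(727,283),(675,313),(523,115),(573,93)],.058)
print("head S",sh.tolist(),sh.mean(0));print("head D",dh.tolist(),dh.mean(0))
print("hend",P(S,(190,150),6,[(527,115),(557,132)],.056).mean(0),P(D,(290,270),6,[(75,428),(97,468)],.056).mean(0))
for n,f,o,k,w,b,bc in(("S",S,(300,270),4,[(200,50),(247,25),(370,218),(385,205)],[(10,348),(335,720),(727,430)],None),
  ("D",D,(260,120),6,[(312,497),(235,505),(262,305),(240,305)],[(650,400),(55,160),(118,468)],None)):
    q=P(f,o,k,w,.056);print(n,"wedge",q.tolist(),"head",q[:2].mean(0));print(" board",P(f,o,k,b,.024).tolist())
E
```

```text
head S [[0.5753347237202424, -0.3797892269254749], [0.5566368126323343, -0.38141331396791534], [0.5398130822832152, -0.2887788762440505], [0.5613252703219693, -0.28551280811546187]] [ 0.5583 -0.3339]
head D [[0.5744995735344388, -0.37861932676037324], [0.5528078163559759, -0.3841824361697157], [0.5370633227738603, -0.2916949622929692], [0.5577761952549527, -0.2880530459592213]] [ 0.5555 -0.3356]
hend [ 0.353  -0.3686] [ 0.352  -0.3717]
S wedge [[0.49225457744703516, 0.014702686076892735], [0.4617190424570363, 0.019053886701934197], [0.5090120412707492, 0.14642930960834682], [0.4976921627597274, 0.14612014861686257]] head [0.477  0.0169]
 board [[0.6722817347844147, 0.06755260344730929], [0.6967662867397332, 0.2975966606070869], [0.4581799616096195, 0.326896051272781]]
D wedge [[0.48877216073660285, 0.01264243813929622], [0.45677880059323145, 0.01768997423415697], [0.5061576205104872, 0.14214579973271657], [0.4967780633134826, 0.14514627236717292]] head [0.4728 0.0152]
 board [[0.6636879041575771, 0.06255329349098615], [0.4535796566547897, 0.32207486578972644], [0.4241871013453904, 0.09088950265120033]]
```

Run:
```python
from h import *
np.set_printoptions(precision=4,suppress=True)
S=r.grab_frame("scene");D=r.grab_frame("side")
for n,s,d,z in(("jar_a cap",(240,298),(403,214),.065),("lid",(296,239),(325,279),.012),("dark cup rim",(199,166),(409,363),.08),("brush tip",(219,246),(414,290),.01),("pink end",(370,183),(202,320),.02)):
    print(n,plane(S,s,z)[0],plane(D,d,z)[0])
```

```text
jar_a cap [ 0.6887 -0.0974  0.065 ] [ 0.6839 -0.1047  0.065 ]
lid [ 0.459  -0.1895  0.012 ] [ 0.4541 -0.1976  0.012 ]
dark cup rim [ 0.5097 -0.49    0.08  ] [ 0.5179 -0.4824  0.08  ]
brush tip [ 0.6033 -0.2925  0.01  ] [ 0.6336 -0.2872  0.01  ]
pink end [ 0.1866 -0.2098  0.02  ] [ 0.1727 -0.2289  0.02  ]
```

The hammer lies at about (0.557,-0.335) with yaw 9.7°. The wedge head is at about (0.475,0.016), driven along yaw -6.7°. The handle must point towards the robot, because turned the other way it would meet jar_a. I'll swing the arm round now.

>>> {"op": "jog_arm", "data": {"commands": "0 0 4.5 -4.8 -0.2 0 0;0 0 4.5 -4.8 -0.2 0 0;0 0 4.5 -4.8 -0.2 0 0;0 0 4.5 -4.8 -0.2 0 0;0 0 4.5 -4.8 -0.2 0 0;0 0 4.5 -4.8 -0.2 0 0;0 0 4.5 -4.8 -0.2 0 0;0 0 4.5 -4.8 -0.2 0 0;0 0 4.5 -4.8 -0.2 0 0;0 0 4.5 -4.8 -0.2 0 0"}}

```text
time_s: 1.35
tool_pos: [0.5854, 0.2585, 0.2135]
ee_rot: [-179.9, -0.6, 111.1]
contact_force: [0.4, -0.1, -0.8]
gripper_width: 0.0929
```

>>> {"op": "jog_arm", "data": {"commands": "0 0 4.5 -4.8 -0.3 0 0;0 0 4.5 -4.8 -0.3 0 0;0 0 4.5 -4.8 -0.3 0 0;0 0 4.5 -4.8 -0.3 0 0;0 0 4.5 -4.8 -0.3 0 0;0 0 4.5 -4.8 -0.3 0 0;0 0 4.5 -4.8 -0.3 0 0;0 0 4.5 -4.8 -0.3 0 0;0 0 4.5 -4.8 -0.3 0 0;0 0 4.5 -4.8 -0.3 0 0;0 0 4.5 -4.8 -0.3 0 0;0 0 4.5 -3 -0.3 0 0;0 0 8 0 0 0 0;0 0 8 0 0 0 0;0 0 8 0 0 0 0;0 0 8 0 0 0 0;0 0 8 0 0 0 0;0 0 7 0 0 0 0;0 0 0 0 0 0 0"}}

```text
time_s: 3.25
tool_pos: [0.5097, -0.3082, 0.2101]
ee_rot: [-179.9, -0.2, 5.2]
contact_force: [-0.3, -0.2, 0.3]
gripper_width: 0.0929
```

```bash
cat >> h.py <<'E'
from scipy.spatial.transform import Rotation as Ro
def need(x,y,z,yaw):
    o=r.observe();R=Ro.from_euler('xyz',o["ee_rot"],degrees=True)
    T=Ro.from_euler('xyz',[180,0,yaw],degrees=True)
    print("turn",np.round((R.inv()*T).as_rotvec(degrees=True),2),"shift cm",np.round(R.inv().apply(np.array([x,y,z])-o["tool_pos"])*100,2),"F",np.round(o["contact_force"],2),"w",o["gripper_width"],"t",o["time_s"], "q",np.round(o["q"],0))
def wcam():
    o=r.observe();f=r.grab_frame("wrist");R=Ro.from_euler('xyz',o["ee_rot"],degrees=True).as_matrix()
    return o,f,R
def wproj(o,f,R,X):
    H=np.array(f["hand_eye"]);X=np.atleast_2d(X);p=(X-o["tool_pos"])@R; c=(p-H[:3,3])@H[:3,:3]
    th=np.arctan2(np.hypot(c[:,0],c[:,1]),c[:,2]);k=f["fx"]*th/np.hypot(c[:,0],c[:,1])
    return np.c_[f["cx"]+k*c[:,0],f["cy"]+k*c[:,1]]
def wplane(px,z,ofr):
    o,f,R=ofr;H=np.array(f["hand_eye"]);px=np.atleast_2d(px).astype(float)
    u=(px-[f["cx"],f["cy"]]);n=np.hypot(u[:,0],u[:,1]);th=n/f["fx"]
    d=np.c_[u/n[:,None]*np.sin(th)[:,None],np.cos(th)]@H[:3,:3].T@R.T
    c=o["tool_pos"]+R@H[:3,3]
    return c+((z-c[2])/d[:,2])[:,None]*d
E
python3 - <<'E'
from h import *
need(.5245,-.3405,.15,9.7)
o,f,R=wcam();cv2.imwrite("pics/w1.png",f["image"][:,:,::-1]);print(wproj(o,f,R,[[.557,-.335,.058],[.3525,-.370,.056]]))
E
```

```text
turn [-0.08 -0.2  -4.51] shift cm [1.16 3.36 6.01] F [-0.32 -0.21  0.29] w 0.09291398431269167 t 3.25 q [  5.  36.  41.  93. -26.  62. -31.]
[[351.31892435 178.94343283]
 [360.69841769 383.37945241]]
```

View pics/w1.png

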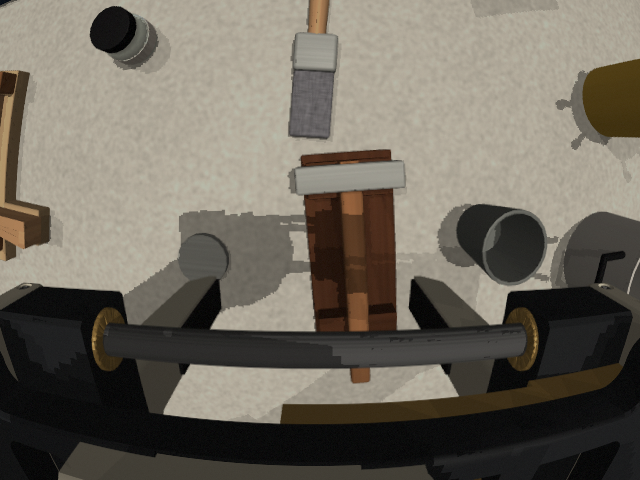

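>>> {"op": "jog_arm", "data": {"commands": "0 0 -4.5 1.2 3.4 3 0;0 0 0 0 0 3 0;0 0 0 0 0 0 0;0 0 0 0 0 0 0"}}

```text
time_s: 3.7
tool_pos: [0.5277, -0.3414, 0.1505]
ee_rot: [180.0, -0.5, 10.7]
contact_force: [0.0, -0.3, 0.1]
gripper_width: 0.093
```

Run:
```python
from h import *
need(.5245,-.3405,.03,9.7)
o,f,R=wcam();cv2.imwrite("pics/w2.png",f["image"][:,:,::-1]);print(wproj(o,f,R,[[.557,-.335,.058],[.3525,-.370,.056],[.5245,-.3405,.056]]))
```

```text
turn [ 0.   -0.45  1.01] shift cm [-0.39 -0.15 12.05] F [ 0.04 -0.31  0.14] w 0.09304040535978471 t 3.7 q [ 10.  41.  37.  91. -29.  57. -23.]
[[313.70736862 205.87727848]
 [310.00810016 434.12378764]
 [312.86401136 250.66622205]]
```

View pics/w2.png

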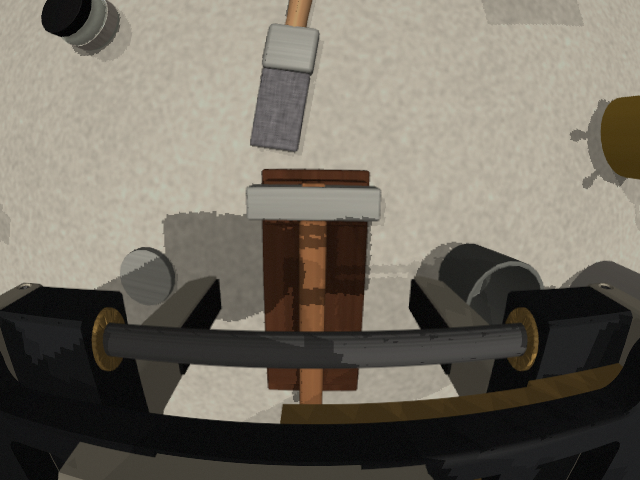

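The head is centred at (313,204) and the handle runs straight down the image, within about 1.5 mm of prediction. Next I descend and grip.

>>> {"op": "jog_arm", "data": {"commands": "0 -0.4 0.5 -0.3 -0.1 4 0;0 0 0 0 0 4 0;0 0 0 0 0 2 0;0 0 0 0 0 1.5 0;0 0 0 0 0 0 0;0 0 0 0 0 0 0"}}

```text
time_s: 4.35
tool_pos: [0.5324, -0.3431, 0.043]
ee_rot: [179.3, -0.9, 10.7]
contact_force: [-0.0, -0.1, 1.1]
gripper_width: 0.0932
```

Run:
```python
from h import *
need(.5245,-.3405,.03,10.2)
o,f,R=wcam();cv2.imwrite("pics/w3.png",f["image"][:,:,::-1])
```

```text
turn [ 0.67 -0.93  0.46] shift cm [-0.75 -0.42  1.29] F [-0.03 -0.15  1.07] w 0.0931729783677573 t 4.35 q [ 13.  49.  32.  96. -35.  44. -19.]
```

View pics/w3.png

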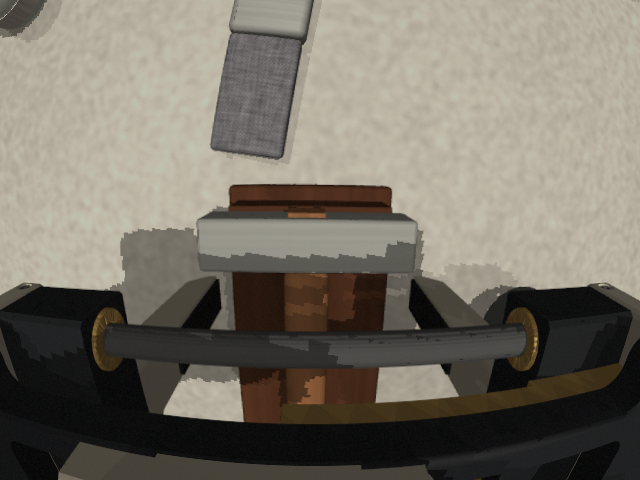

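>>> {"op": "jog_arm", "data": {"commands": "0.6 -0.9 0 -0.7 -0.3 0.5 0;0 0 0 0 0 0.7 0;0 0 0 0 0 0 0"}}

```text
time_s: 4.7
tool_pos: [0.5261, -0.3425, 0.0334]
ee_rot: [179.7, -0.2, 10.7]
contact_force: [-0.7, -0.3, -0.6]
gripper_width: 0.0931
```

Run:
```python
from h import *
need(.5245,-.3405,.029,10.2)
```

```text
turn [ 0.25 -0.19  0.5 ] shift cm [-0.12 -0.23  0.44] F [-0.74 -0.27 -0.61] w 0.09312058511510164 t 4.7 q [ 13.  49.  31.  96. -35.  44. -18.]
```

>>> {"op": "jog_arm", "data": {"commands": "0.2 -0.2 0.3 -0.1 -0.2 0.45 0;0 0 0 0 0 0.1 0;0 0 0 0 0 0 255;0 0 0 0 0 0 255;0 0 0 0 0 0 255;0 0 0 0 0 0 255;0 0 0 0 0 0 255;0 0 0 0 0 0 255;0 0 0 0 0 0 255;0 0 0 0 0 0 255"}}

```text
time_s: 5.7
tool_pos: [0.525, -0.3411, 0.028]
ee_rot: [179.9, -0.0, 10.4]
contact_force: [0.5, -1.0, -0.1]
gripper_width: 0.0337
```

Run:
```python
from h import *
need(.5245,-.3405,.029,10.2)
```

```text
turn [ 0.09 -0.02  0.17] shift cm [-0.04 -0.07 -0.1 ] F [ 0.55 -0.98 -0.08] w 0.03371453934691902 t 5.7 q [ 13.  50.  31.  97. -35.  44. -18.]
```

>>> {"op": "jog_arm", "data": {"commands": "0 0 0 0 0 0 255;0 0 0 0 0 0 255;0 0 0 0 0 0 255;0 0 0 0 0 0 255;0 0 0 0 0 0 255"}}

```text
time_s: 6.2
tool_pos: [0.525, -0.3407, 0.028]
ee_rot: [180.0, -0.0, 10.4]
contact_force: [0.1, 0.4, -0.0]
gripper_width: 0.0203
```

Gripped with a width of 20.3 mm. The return pose to remember is TCP (0.525,-0.3407,0.028), yaw 10.4. Lifting now.

>>> {"op": "jog_arm", "data": {"commands": "0 0 0 0 0 -1 255;0 0 0 0 0 -2 255;0 0 0 0 0 -3 255;0 0 0 0 0 -3 255;0 0 0 0 0 -3 255;0 0 0 0 0 0 255;0 0 0 0 0 0 255"}}

```text
time_s: 6.9
tool_pos: [0.5208, -0.3369, 0.1479]
ee_rot: [-179.4, 0.6, 10.4]
contact_force: [1.0, -1.2, -4.3]
gripper_width: 0.0203
```

Run:
```python
from h import *
need(.44,-.10,.15,-6.7)
o,f,R=wcam();cv2.imwrite("pics/w4.png",f["image"][:,:,::-1])
```

```text
turn [-0.47  0.68 17.06] shift cm [ -3.69 -24.75   0.07] F [ 1.03 -1.21 -4.35] w 0.020281935914747563 t 6.9 q [ 10.  42.  37.  92. -28.  57. -24.]
```

View pics/w4.png

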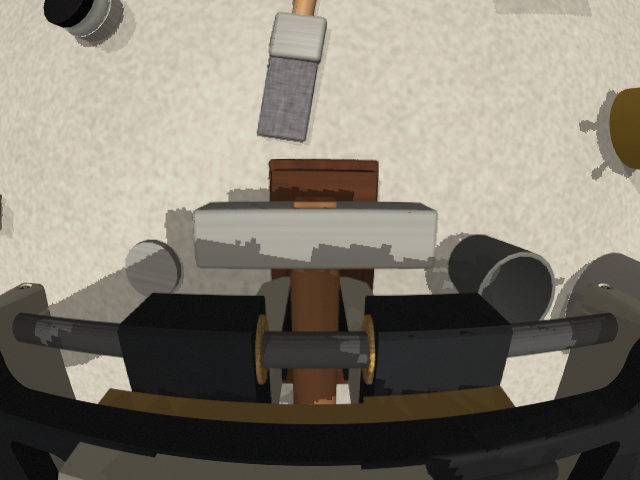

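Run:
```python
from h import *
o,f,R=wcam();H=0
p=wplane([[195,208],[437,212],[195,266],[437,269]],o["tool_pos"][2]+.031,(o,f,R))
q=(p-o["tool_pos"])@R*1000;print(q.round(1),q.mean(0))
```

```text
[[ 47.  -45.5 -31.1]
 [ 45.6  45.9 -31.9]
 [ 24.  -47.3 -30.8]
 [ 22.9  47.8 -31.7]] [ 34.85787733   0.21301497 -31.36216909]
```

>>> {"op": "jog_arm", "data": {"commands": "0 0.6 2 -0.4 -3 0 255;0 0 2 -0.4 -3 0 255;0 0 2 -0.4 -3 0 255;0 0 2 -0.4 -3 0 255;0 0 2 -0.4 -3 0 255;0 0 2 -0.4 -3 0 255;0 0 2 -0.4 -3 0 255;0 0 2 -0.4 -3 0 255;0 0 0 0 0 0 255;0 0 0 0 0 0 255"}}

```text
time_s: 8.0
tool_pos: [0.4638, -0.0871, 0.1339]
ee_rot: [-179.3, 2.0, -6.4]
contact_force: [0.5, -0.9, -3.3]
gripper_width: 0.02
```

Run:
```python
from h import *
need(.433,-.0575,.10,-5.7)
```

```text
turn [-0.68  2.04 -0.76] shift cm [-3.27 -2.56  3.54] F [ 0.53 -0.94 -3.29] w 0.019967679567922024 t 8.0 q [-21.  34.  45. 115. -33.  47. -53.]
```

>>> {"op": "jog_arm", "data": {"commands": "-0.3 1 -0.3 -1.6 -1.2 1 255;-0.3 1 -0.3 -1.6 -1.2 1 255;0 0 0 0 0 0 255;0 0 0 0 0 0 255"}}

```text
time_s: 8.4
tool_pos: [0.4331, -0.0624, 0.1126]
ee_rot: [179.8, 0.1, -6.1]
contact_force: [0.5, -0.4, -3.7]
gripper_width: 0.0199
```

Run:
```python
from h import *
need(.431,-.0615,.025,-5.7)
for n in("scene","side"):
    f=r.grab_frame(n);cv2.imwrite(f"pics/{n}1.png",f["image"][:,:,::-1])
```

```text
turn [ 0.18  0.09 -0.36] shift cm [-0.21 -0.1   8.76] F [ 0.45 -0.43 -3.67] w 0.019935216384435142 t 8.4 q [-24.  32.  43. 123. -36.  38. -52.]
```

View pics/side1.png

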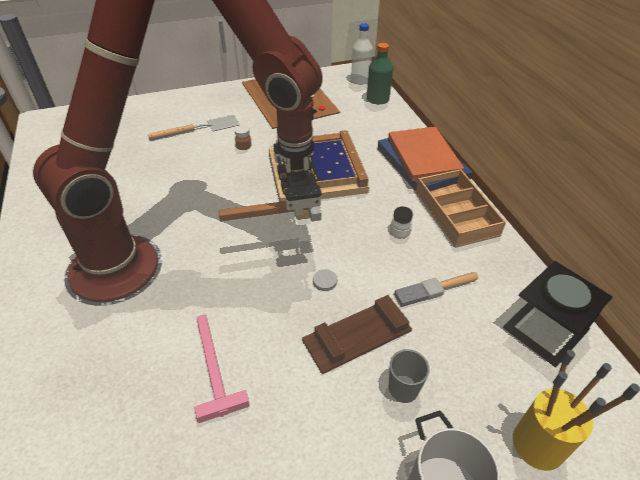

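>>> {"op": "jog_arm", "data": {"commands": "0 0 -0.3 -0.2 -0.1 2 255;0 0 0 0 0 2 255;0 0 0 0 0 2 255;0 0 0 0 0 0 255;0 0 0 0 0 0 255"}}

```text
time_s: 9.0
tool_pos: [0.4391, -0.0675, 0.0531]
ee_rot: [179.6, -0.6, -6.0]
contact_force: [-0.4, 0.0, -4.0]
gripper_width: 0.0196
```

Run:
```python
from h import *
need(.431,-.0615,.025,-5.7)
o,f,R=wcam();cv2.imwrite("pics/w5.png",f["image"][:,:,::-1])
print(wproj(o,f,R,[[.475,.016,.056],[.468,-.044+.0,.056]]))
```

```text
turn [ 0.41 -0.59 -0.32] shift cm [-0.89 -0.53  2.79] F [-0.44  0.02 -3.95] w 0.019586914407402532 t 9.0 q [-17.  37.  34. 125. -44.  29. -44.]
[[136.96092309 241.66628394]
 [257.17484691 242.73296352]]
```

View pics/w5.png

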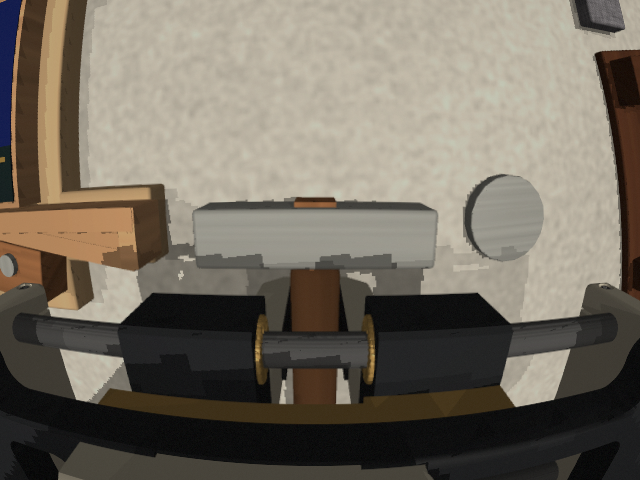

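The wedge's thick end shows at (134,238), matching the prediction of (137,242). The hammer head lines up with it. I'll descend to tapping height.

>>> {"op": "jog_arm", "data": {"commands": "0.4 -0.6 0 -0.9 -0.5 1 255;0 0 0 -0.1 0 1 255;0 0 0 -0.1 0 0.6 255;0 0 0 0 0 0 255;0 0 0 0 0 0 255"}}

```text
time_s: 9.55
tool_pos: [0.4335, -0.0634, 0.0291]
ee_rot: [179.9, -0.6, -6.0]
contact_force: [0.1, -0.6, -3.1]
gripper_width: 0.0198
```

```bash
cat > wl.py <<'E'
import sys
from h import *
need(.431,-.0615,.025,-5.7)
o,f,R=wcam();cv2.imwrite(f"pics/{sys.argv[1]}.png",f["image"][:,:,::-1])
E
python3 wl.py w6
```

```text
turn [ 0.12 -0.59 -0.33] shift cm [-0.28 -0.16  0.41] F [ 0.13 -0.65 -3.14] w 0.019785489469513372 t 9.55 q [-14.  39.  30. 127. -48.  25. -41.]
```

View pics/w6.png

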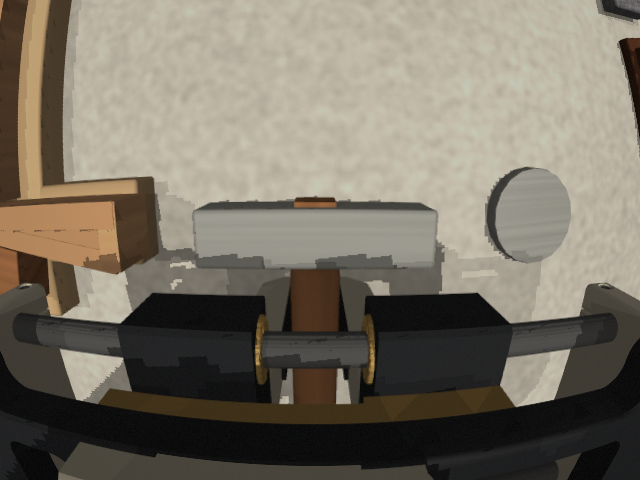

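Run:
```python
from h import *
F=wcam()
print(np.round(wplane([[114,202],[121,272]],.056,F),4)); z=F[0]["tool_pos"][2]+.031
print(np.round(wplane([[195,210],[195,266],[437,210],[437,267]],z,F),4))
```

```text
[[0.4915 0.0149 0.056 ]
 [0.4612 0.0184 0.056 ]]
[[ 0.4838 -0.0227  0.0602]
 [ 0.4619 -0.0188  0.0602]
 [ 0.4741 -0.1142  0.0602]
 [ 0.4514 -0.1136  0.0602]]
```

>>> {"op": "jog_arm", "data": {"commands": "0 -0.3 0 -0.1 -0.3 0.2 255;0 0 0 0 -0.3 0.1 255;0 0 0 0 -0.3 0 255;0 0 0 0 -0.3 0 255;0 0 0 0 -0.3 0 255;0 0 0 0 -0.3 0 255;0 0 0 0 -0.3 0 255;0 0 0 0 -0.3 0 255;0 0 0 0 0 0 255"}}

```text
time_s: 10.55
tool_pos: [0.4358, -0.0364, 0.0264]
ee_rot: [179.9, -0.3, -5.9]
contact_force: [-0.9, -0.4, -4.3]
gripper_width: 0.0198
```

```bash
python3 wl.py w7
```

```text
turn [ 0.08 -0.34 -0.23] shift cm [-0.22  2.54  0.14] F [-0.9  -0.44 -4.3 ] w 0.01980708214423837 t 10.55 q [-18.  40.  30. 127. -49.  25. -44.]
```

View pics/w7.png

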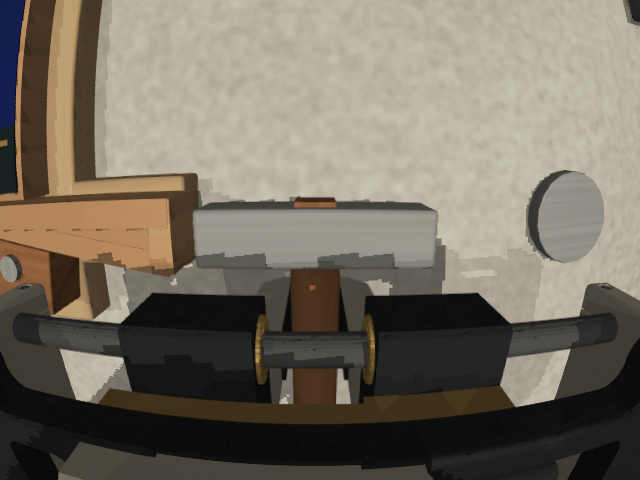

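>>> {"op": "jog_arm", "data": {"commands": "0 0 0 0 -0.3 0 255;0 0 0 0 -0.3 0 255;0 0 0 0 -0.2 0 255;0 0 0 0 -0.2 0 255"}}

```text
time_s: 11.0
tool_pos: [0.4369, -0.0268, 0.0265]
ee_rot: [179.9, -0.4, -6.0]
contact_force: [0.9, -0.8, -3.1]
gripper_width: 0.0197
```

>>> {"op": "jog_arm", "data": {"commands": "0 0 0 0 -0.2 0 255;0 0 0 0 -0.2 0 255;0 0 0 0 -0.2 0 255"}}

```text
time_s: 11.3
tool_pos: [0.4377, -0.0209, 0.0265]
ee_rot: [179.8, -0.4, -6.1]
contact_force: [0.7, -0.7, -4.2]
gripper_width: 0.0198
```

>>> {"op": "jog_arm", "data": {"commands": "0 0 0 0 -0.2 0 255;0 0 0 0 -0.2 0 255;0 0 0 0 -0.2 0 255;0 0 0 0 -0.2 0 255"}}

```text
time_s: 11.7
tool_pos: [0.4386, -0.0125, 0.0265]
ee_rot: [179.8, -0.4, -6.1]
contact_force: [0.4, -1.6, -2.9]
gripper_width: 0.0201
```

```bash
python3 wl.py w8
```

```text
turn [ 0.21 -0.4  -0.4 ] shift cm [-0.24  4.95  0.17] F [ 0.35 -1.62 -2.89] w 0.020053291361216256 t 11.7 q [-22.  40.  30. 127. -49.  25. -47.]
```

View pics/w8.png

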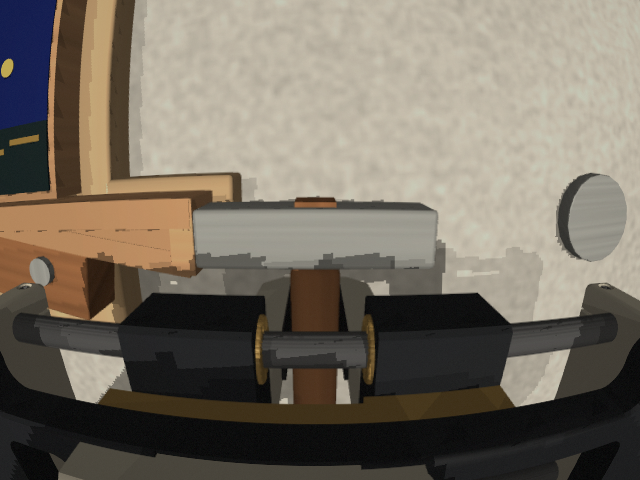

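The hammer is in contact and the wedge has moved roughly 10 mm. I'll push a little more, then draw clear.

>>> {"op": "jog_arm", "data": {"commands": "0 0 0 0 -0.2 0 255;0 0 0 0 -0.2 0 255;0 0 0 0 -0.2 0 255;0 0 0 0 0.4 0 255;0 0 0 0 0.8 0 255;0 0 0 0 1 0 255;0 0 0 0 0.5 0 255;0 0 0 0 0 0 255"}}

```text
time_s: 12.55
tool_pos: [0.4363, -0.0351, 0.0266]
ee_rot: [179.8, -0.4, -6.1]
contact_force: [-0.5, 0.3, -4.0]
gripper_width: 0.0199
```

```bash
python3 wl.py w9
```

```text
turn [ 0.2  -0.4  -0.39] shift cm [-0.24  2.68  0.17] F [-0.53  0.3  -4.02] w 0.019907709370596625 t 12.55 q [-18.  40.  30. 127. -49.  25. -44.]
```

View pics/w9.png

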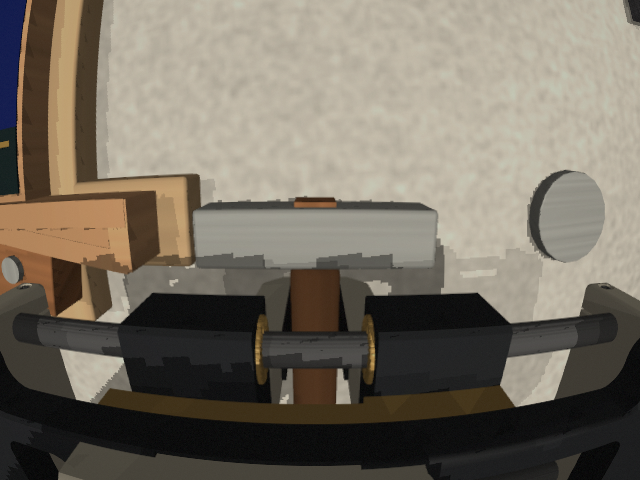

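The wedge has gone in about 18 mm and the hammer is clear. On to the second tap.

>>> {"op": "jog_arm", "data": {"commands": "0 0 0 0 -0.3 0 255;0 0 0 0 -0.3 0 255;0 0 0 0 -0.3 0 255;0 0 0 0 -0.3 0 255;0 0 0 0 -0.3 0 255;0 0 0 0 -0.3 0 255;0 0 0 0 -0.3 0 255;0 0 0 0 -0.2 0 255;0 0 0 0 -0.2 0 255;0 0 0 0 -0.2 0 255"}}

```text
time_s: 13.6
tool_pos: [0.4394, -0.0043, 0.0263]
ee_rot: [179.8, -0.4, -5.9]
contact_force: [-0.7, -1.8, -3.8]
gripper_width: 0.0202
```

>>> {"op": "jog_arm", "data": {"commands": "0 0 0 0 -0.2 0 255;0 0 0 0 -0.2 0 255;0 0 0 0 -0.2 0 255"}}

```text
time_s: 13.9
tool_pos: [0.4398, -0.0019, 0.0265]
ee_rot: [179.5, -0.5, -6.3]
contact_force: [0.3, -3.5, -3.3]
gripper_width: 0.02
```

>>> {"op": "jog_arm", "data": {"commands": "0 0 0 0 -0.2 0 255;0 0 0 0 -0.2 0 255"}}

```text
time_s: 14.1
tool_pos: [0.4405, 0.001, 0.0266]
ee_rot: [179.4, -0.6, -6.4]
contact_force: [-0.3, -4.3, -3.5]
gripper_width: 0.0196
```

>>> {"op": "jog_arm", "data": {"commands": "0 0 0 0 -0.2 0 255;0 0 0 0 -0.2 0 255"}}

```text
time_s: 14.3
tool_pos: [0.4404, 0.0012, 0.0268]
ee_rot: [179.1, -0.6, -6.6]
contact_force: [-2.3, -7.1, -3.0]
gripper_width: 0.0201
```

>>> {"op": "jog_arm", "data": {"commands": "0 0 0 0 -0.3 0 255;0 0 0 0 -0.3 0 255"}}

```text
time_s: 14.5
tool_pos: [0.4401, 0.0013, 0.0272]
ee_rot: [178.5, -0.8, -7.0]
contact_force: [-2.6, -9.1, -2.1]
gripper_width: 0.02
```

>>> {"op": "jog_arm", "data": {"commands": "0 0 0 0 -0.4 0 255;0 0 0 0 -0.4 0 255"}}

```text
time_s: 14.7
tool_pos: [0.4397, 0.0014, 0.0276]
ee_rot: [177.9, -0.9, -7.5]
contact_force: [-2.8, -10.6, -1.6]
gripper_width: 0.0197
```

>>> {"op": "jog_arm", "data": {"commands": "1 -0.5 -0.8 0 0.3 0 255;1 -0.4 -0.7 0 0.8 0 255;0 0 0 0 1 0 255;0 0 0 0 0.5 0 255;0 0 0 0 0 0 255"}}

```text
time_s: 15.2
tool_pos: [0.4363, -0.0197, 0.0275]
ee_rot: [-179.7, 0.3, -5.6]
contact_force: [0.2, 0.5, -4.7]
gripper_width: 0.0199
```

```bash
python3 wl.py w10
```

```text
turn [-0.34  0.27  0.13] shift cm [-0.12  4.21  0.22] F [ 0.19  0.5  -4.75] w 0.019879612971050814 t 15.2 q [-20.  40.  30. 127. -49.  26. -46.]
```

View pics/w10.png

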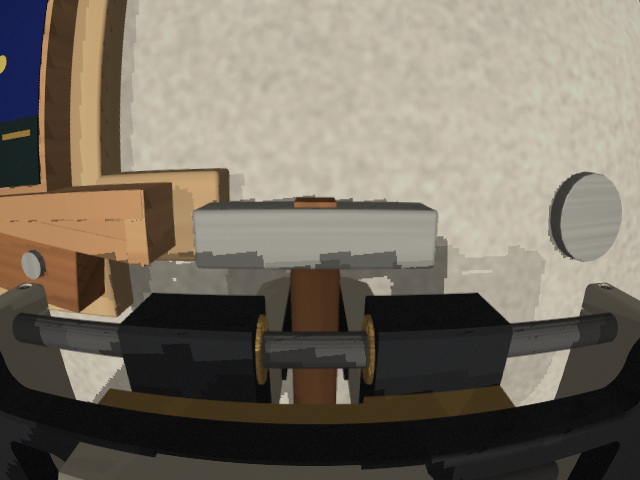

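```bash
cat > cm.py <<'E'
import cv2,sys
i=cv2.imread(f"pics/{sys.argv[1]}.png")[150:320,0:220];cv2.imwrite("pics/"+sys.argv[2]+".png",cv2.resize(i,None,fx=3.5,fy=3.5,interpolation=cv2.INTER_CUBIC))
E
python3 cm.py w10 c10
python3 - <<'E'
from h import *
F=wcam()
w=wplane([[140,190],[148,264]],.056,F);print(w,w.mean(0))
h=wplane([[195,210],[195,266]],F[0]["tool_pos"][2]+.031,F);print(h,h.mean(0))
E
```

```text
[[0.49721569 0.04480432 0.056     ]
 [0.46654969 0.04734194 0.056     ]] [0.48188269 0.04607313 0.056     ]
[[0.48666726 0.02145696 0.05839513]
 [0.46470403 0.02536834 0.05839513]] [0.47568564 0.02341265 0.05839513]
```

View pics/c10.png

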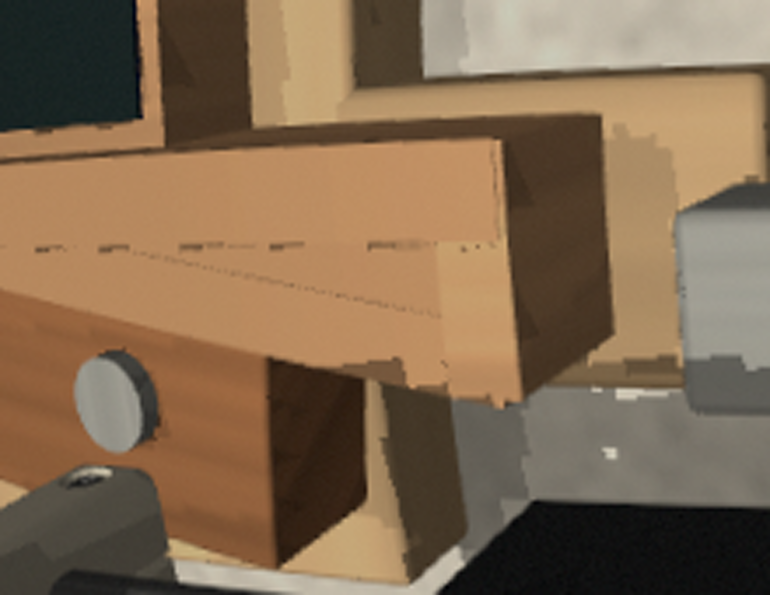

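The wedge is in by about 30 mm, with its end some 39 mm outside the edge, and straight. It reacted to about 10 N. The hammer sits about 4 mm to its -x side, so I'll correct that and tap harder, in small increments.

>>> {"op": "jog_arm", "data": {"commands": "-0.2 0.2 0 0.4 0 0.1 255;0 0 0 0 -0.3 0 255;0 0 0 0 -0.3 0 255;0 0 0 0 -0.3 0 255;0 0 0 0 -0.3 0 255;0 0 0 0 -0.3 0 255;0 0 0 0 -0.3 0 255"}}

```text
time_s: 16.0
tool_pos: [0.4418, 0.0008, 0.026]
ee_rot: [-179.9, 0.1, -5.4]
contact_force: [-3.2, -6.5, -2.1]
gripper_width: 0.0198
```

>>> {"op": "jog_arm", "data": {"commands": "0 0 0 0 -0.2 0 255;0 0 0 0 -0.2 0 255;0 0 0 0 -0.2 0 255"}}

```text
time_s: 16.3
tool_pos: [0.4415, 0.0009, 0.0264]
ee_rot: [179.5, -0.0, -5.9]
contact_force: [-2.7, -4.7, -2.1]
gripper_width: 0.0196
```

>>> {"op": "jog_arm", "data": {"commands": "0 0 0 0 -0.4 0 255;0 0 0 0 -0.5 0 255"}}

```text
time_s: 16.5
tool_pos: [0.441, 0.0012, 0.0268]
ee_rot: [178.8, -0.2, -6.5]
contact_force: [-3.2, -12.4, -1.9]
gripper_width: 0.0199
```

>>> {"op": "jog_arm", "data": {"commands": "0.8 0 -0.5 0 -0.5 0 255;0.6 0 -0.4 0 -0.6 0 255"}}

```text
time_s: 16.7
tool_pos: [0.4412, 0.0014, 0.0269]
ee_rot: [179.2, -0.4, -6.3]
contact_force: [-1.9, -12.9, -6.0]
gripper_width: 0.0198
```

>>> {"op": "jog_arm", "data": {"commands": "0.8 0 -0.5 0 -0.7 0 255;0.6 0 -0.4 0 -0.7 0 255"}}

```text
time_s: 16.9
tool_pos: [0.4413, 0.0014, 0.0267]
ee_rot: [179.4, -0.7, -6.3]
contact_force: [-2.4, -13.5, -5.6]
gripper_width: 0.0197
```

>>> {"op": "jog_arm", "data": {"commands": "0.6 -0.3 -0.5 0 -0.9 0 255;0.6 -0.3 -0.4 0 -0.9 0 255"}}

```text
time_s: 17.1
tool_pos: [0.441, 0.0016, 0.0269]
ee_rot: [179.0, -0.5, -6.6]
contact_force: [-4.2, -16.5, -3.7]
gripper_width: 0.0196
```

>>> {"op": "jog_arm", "data": {"commands": "0.6 -0.3 -0.5 0 -1.1 0 255;0.6 -0.3 -0.4 0 -1.1 0 255"}}

```text
time_s: 17.3
tool_pos: [0.4403, 0.0018, 0.0274]
ee_rot: [178.4, -0.2, -7.1]
contact_force: [-5.2, -18.9, -2.7]
gripper_width: 0.0199
```

>>> {"op": "jog_arm", "data": {"commands": "1 0 -0.8 0 -1.2 0 255;1 0 -0.8 0 -1.3 0 255"}}

```text
time_s: 17.5
tool_pos: [0.4403, 0.0019, 0.0276]
ee_rot: [178.2, -0.7, -7.1]
contact_force: [-6.1, -23.4, -4.9]
gripper_width: 0.0198
```

>>> {"op": "jog_arm", "data": {"commands": "1 0 -0.8 0 -1.5 0 255;1 0 -0.8 0 -1.6 0 255"}}

```text
time_s: 17.7
tool_pos: [0.439, 0.0028, 0.0276]
ee_rot: [177.7, -1.2, -7.4]
contact_force: [-8.5, -28.3, -2.9]
gripper_width: 0.0201
```

That reached 28 N, which is past the tightening range. I'll draw clear and look.

>>> {"op": "jog_arm", "data": {"commands": "0.5 0 -0.3 0 0.3 0 255;1 -0.5 -0.7 0.2 0.8 0 255;0.5 -0.5 -0.5 0 1 0 255;0 0 0 0 0.5 0 255;0 0 0 0 0 0 255"}}

```text
time_s: 18.2
tool_pos: [0.4362, -0.0253, 0.028]
ee_rot: [179.7, 0.0, -6.2]
contact_force: [0.1, 1.0, -3.1]
gripper_width: 0.0198
```

```bash
python3 wl.py w11; python3 cm.py w11 c11
```

```text
turn [ 0.28  0.02 -0.48] shift cm [-0.13  3.66  0.32] F [ 0.06  1.02 -3.13] w 0.01977110408754551 t 18.2 q [-20.  40.  31. 127. -48.  26. -46.]
```

View pics/w11.png

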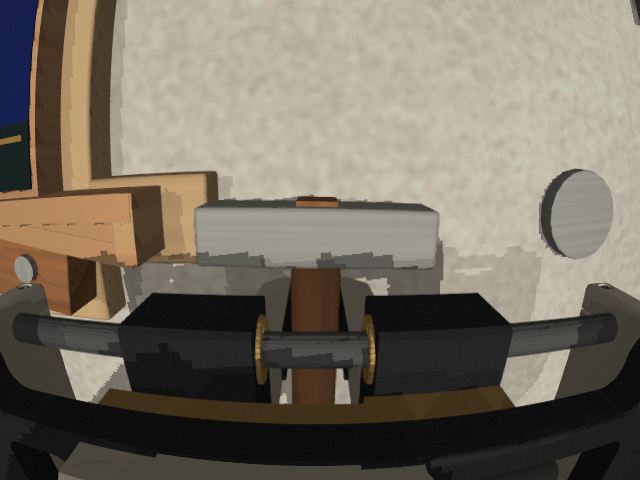

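View pics/c11.png

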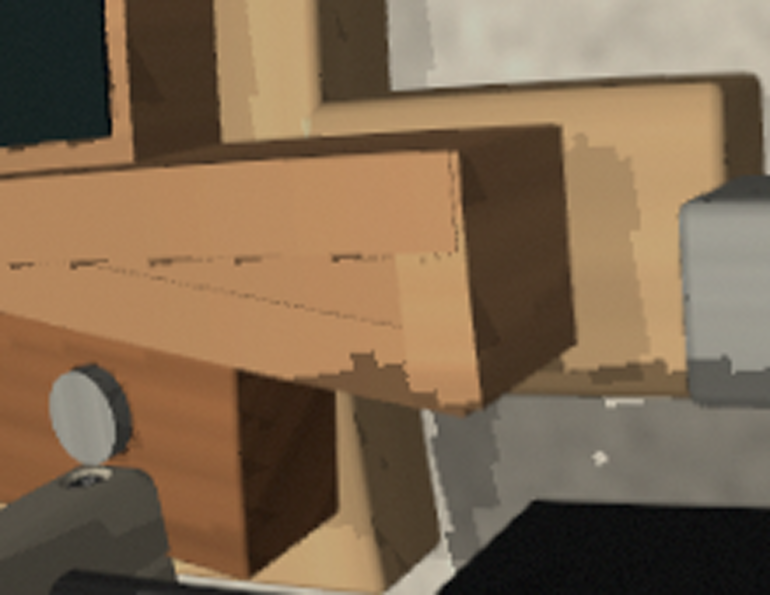

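Run:
```python
from h import *
F=wcam()
w=wplane([[131,193],[137,266]],.056,F);print(w,w.mean(0))
h=wplane([[196,209],[196,266]],F[0]["tool_pos"][2]+.031,F);print(h,h.mean(0))
```

```text
[[0.4972344  0.04337725 0.056     ]
 [0.46679647 0.04729676 0.056     ]] [0.48201543 0.045337   0.056     ]
[[0.48735884 0.01517905 0.05900157]
 [0.46515135 0.01931218 0.05900157]] [0.4762551  0.01724561 0.05900157]
```

The wedge head is unchanged within 1 mm, at (0.482,0.0453) against 0.0461 before, despite the 28 N tap. It has stopped advancing. I'll carry the hammer back up and check the wedge from the fixed cameras.

>>> {"op": "jog_arm", "data": {"commands": "0 0 0 0 1 -1 255;0 0 0 0.3 1 -2 255;0 0 0 0.3 2 -3 255;0 0 0 0.3 2 -3 255;0 0 0 0.3 2 -3 255;0 0 -2 0.8 3 -0.5 255;0 0 -2 0.8 3 0 255;0 0 -2 0.8 3 0 255;0 0 -2 0.8 3 0 255;0 0 -2 0.8 3 0 255;0 0 -2 0.8 3 0 255;0 0 -2 0.8 3 0 255;0 0 -2 0.8 2 0 255;0 0 0 0 0 0 255"}}

```text
time_s: 19.7
tool_pos: [0.5034, -0.34, 0.1635]
ee_rot: [179.9, 0.7, 11.2]
contact_force: [-1.0, 0.8, -2.7]
gripper_width: 0.0196
```

Run:
```python
from h import *
need(.525,-.3407,.15,10.4)
f=r.grab_frame("scene");cv2.imwrite("pics/s2.png",f["image"][:,:,::-1])
i=f["image"][270:460,300:490,::-1];cv2.imwrite("pics/s2c.png",cv2.resize(i,None,fx=3.1,fy=3.1,interpolation=cv2.INTER_CUBIC))
f=r.grab_frame("side");i=f["image"][120:230,260:380,::-1];cv2.imwrite("pics/d2c.png",cv2.resize(i,None,fx=5,fy=5,interpolation=cv2.INTER_CUBIC))
```

```text
turn [0.06 0.71 0.78] shift cm [2.12 0.48 1.32] F [-1.01  0.8  -2.75] w 0.019554534641010948 t 19.7 q [ 10.  39.  38.  93. -27.  57. -22.]
```

View pics/s2c.png

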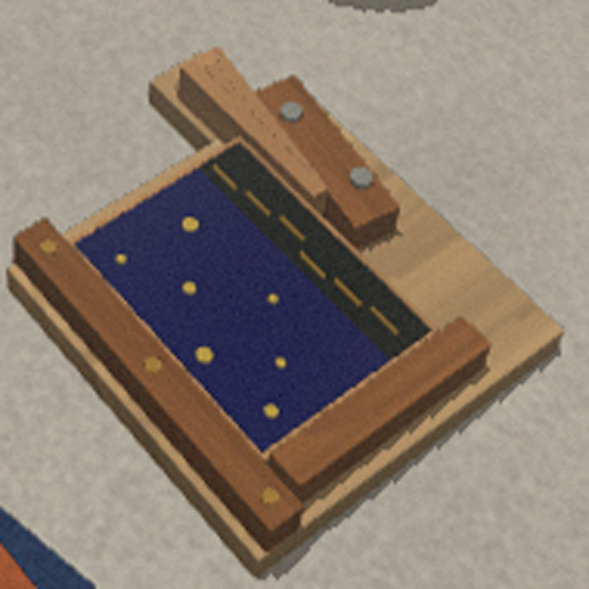

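View pics/d2c.png

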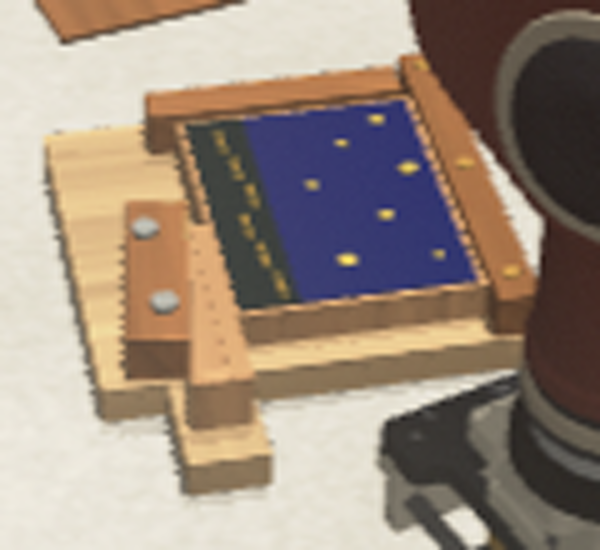

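The wedge sits straight between the block and the panel, with the panel against the fence. Now I'll lay the hammer back.

>>> {"op": "jog_arm", "data": {"commands": "0 0.7 0.8 2.1 0.4 1 255;0 0 0 0 0 1 255;0 0 0 -0.1 0 2 255;0 0 0 0 0 0 255;0 0 0 0 0 0 255"}}

```text
time_s: 20.3
tool_pos: [0.5199, -0.3289, 0.122]
ee_rot: [-179.3, 0.3, 10.6]
contact_force: [-0.4, -0.8, -3.0]
gripper_width: 0.0197
```

```bash
sed -i 's/need(.*/need(.525,-.3407,.028,10.4)/' wl.py; python3 wl.py w12
```

```text
turn [-0.65  0.29  0.21] shift cm [0.33 1.36 9.38] F [-0.45 -0.83 -2.97] w 0.019673909687024923 t 20.3 q [ 10.  43.  36.  94. -30.  54. -22.]
```

View pics/w12.png

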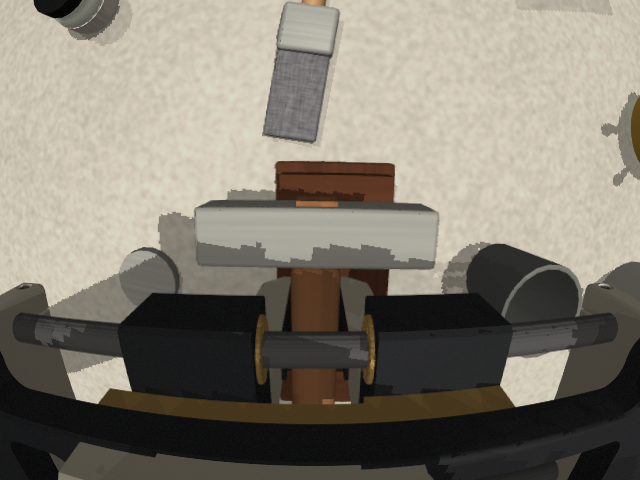

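>>> {"op": "jog_arm", "data": {"commands": "-0.6 0.3 0.2 0.3 1.2 1 255;0 0 0 -0.1 0.1 2 255;0 0 0 -0.1 0 2 255;0 0 0 -0.1 0 1 255;0 0 0 0 0 0 255;0 0 0 0 0 0 255"}}

```text
time_s: 20.95
tool_pos: [0.5249, -0.3466, 0.0628]
ee_rot: [179.5, -0.4, 10.4]
contact_force: [-0.3, 0.8, -4.0]
gripper_width: 0.0197
```

```bash
python3 wl.py w13
```

```text
turn [ 0.47 -0.35 -0.03] shift cm [ 0.1  -0.6   3.47] F [-0.33  0.83 -3.96] w 0.019684578324083563 t 20.95 q [ 12.  47.  33.  95. -34.  47. -19.]
```

>>> {"op": "jog_arm", "data": {"commands": "0.4 -0.3 0 0 -0.5 1 255;0 0 0 -0.1 -0.1 1 255;0 0 0 0 0 0.6 255;0 0 0 0 0 0 255"}}

```text
time_s: 21.4
tool_pos: [0.5242, -0.3409, 0.0366]
ee_rot: [179.8, -0.2, 10.4]
contact_force: [-0.1, 0.6, -3.6]
gripper_width: 0.0198
```

```bash
python3 wl.py w14
```

```text
turn [ 0.18 -0.21  0.03] shift cm [ 0.08 -0.01  0.86] F [-0.12  0.63 -3.63] w 0.01983692907893318 t 21.4 q [ 13.  49.  32.  97. -35.  44. -18.]
```

View pics/w14.png

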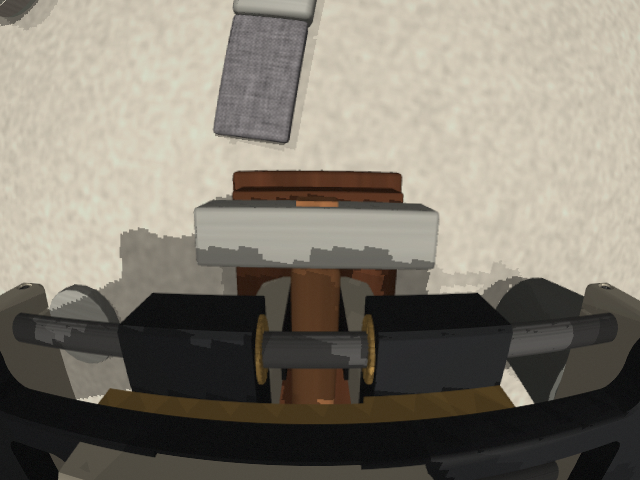

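The hammer is centred over the rest. Lowering the last 8 mm.

>>> {"op": "jog_arm", "data": {"commands": "0.2 -0.2 0 0.1 0 0.3 255;0 0 0 0 0 0.2 255;0 0 0 0 0 0.2 255;0 0 0 0 0 0.1 255;0 0 0 0 0 0 255"}}

```text
time_s: 21.95
tool_pos: [0.526, -0.3418, 0.029]
ee_rot: [179.9, -0.1, 10.4]
contact_force: [-0.4, 0.8, -3.3]
gripper_width: 0.0196
```

>>> {"op": "jog_arm", "data": {"commands": "0 0 0 0 0 0.1 255;0 0 0 0 0 0.1 255;0 0 0 0 0 0 255"}}

```text
time_s: 22.25
tool_pos: [0.5262, -0.342, 0.0282]
ee_rot: [179.9, -0.1, 10.4]
contact_force: [0.2, 0.2, -4.3]
gripper_width: 0.0198
```

>>> {"op": "jog_arm", "data": {"commands": "0 0 0 0 0 0.2 255;0 0 0 0 0 0.1 255;0 0 0 0 0 0 255"}}

```text
time_s: 22.55
tool_pos: [0.5264, -0.3423, 0.0281]
ee_rot: [179.9, -0.2, 10.4]
contact_force: [-0.4, 0.5, -4.1]
gripper_width: 0.0199
```

>>> {"op": "jog_arm", "data": {"commands": "0 0 0 0 0 0.3 255;0 0 0 0 0 0.3 255"}}

```text
time_s: 22.75
tool_pos: [0.5265, -0.3423, 0.0279]
ee_rot: [-180.0, -0.4, 10.4]
contact_force: [-4.9, 5.7, 17.6]
gripper_width: 0.0199
```

>>> {"op": "jog_arm", "data": {"commands": "0 0 0 0 0 -0.05 255;0 0 0 0 0 0 200;0 0 0 0 0 0 150;0 0 0 0 0 0 0;0 0 0 0 0 0 0;0 0 0 0 0 0 0;0 0 0 0 0 0 0;0 0 0 0 0 0 0;0 0 0 0 0 0 0;0 0 0 0 0 0 0"}}

```text
time_s: 23.75
tool_pos: [0.5285, -0.3445, 0.0287]
ee_rot: [179.7, -0.6, 10.4]
contact_force: [-0.3, 0.5, 0.3]
gripper_width: 0.0791
```

```bash
python3 wl.py w15
```

```text
turn [ 0.28 -0.57 -0.01] shift cm [-0.28 -0.44  0.07] F [-0.35  0.52  0.32] w 0.07909002609097221 t 23.75 q [ 13.  50.  31.  96. -36.  44. -18.]
```

View pics/w15.png

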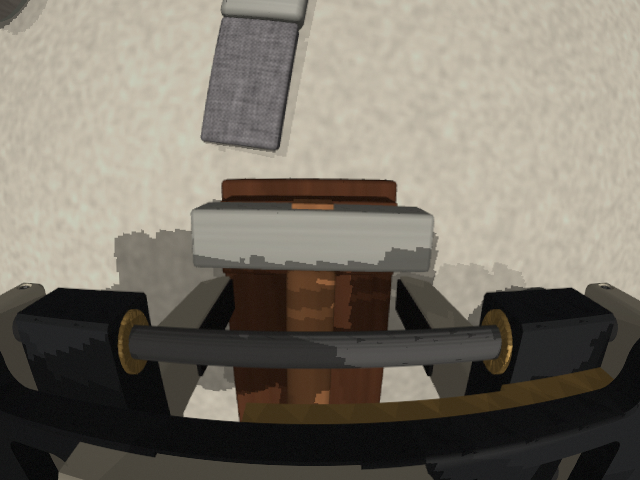

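Released, and the hammer lies on its rest. I'll raise straight up.

>>> {"op": "jog_arm", "data": {"commands": "0 0 0 0 0 -1 0;0 0 0 0 0 -2 0;0 0 0 0 0 -3 0;0 0 0 0 0 -3 0;0 0 0 0 0 -3 0;0 0 0 -2 0 -3 0;0 0 0 -3 0 -2 0;0 0 0 -3 0 0 0;0 0 0 -3 0 0 0;0 0 0 0 0 0 0;0 0 0 0 0 0 0"}}

```text
time_s: 24.9
tool_pos: [0.4154, -0.3658, 0.2123]
ee_rot: [179.4, -0.9, 10.4]
contact_force: [0.6, -0.3, -0.3]
gripper_width: 0.093
```

```bash
python3 wl.py w16;python3 - <<'E'
from h import *
for n in("scene","side"):
    f=r.grab_frame(n);cv2.imwrite(f"pics/{n}9.png",f["image"][:,:,::-1])
E
```

```text
turn [ 0.62 -0.93 -0.02] shift cm [10.93 -0.7  18.61] F [ 0.62 -0.29 -0.27] w 0.0929788501760971 t 24.9 q [ 13.  31.  41. 100. -24.  57. -16.]
```

View pics/w16.png

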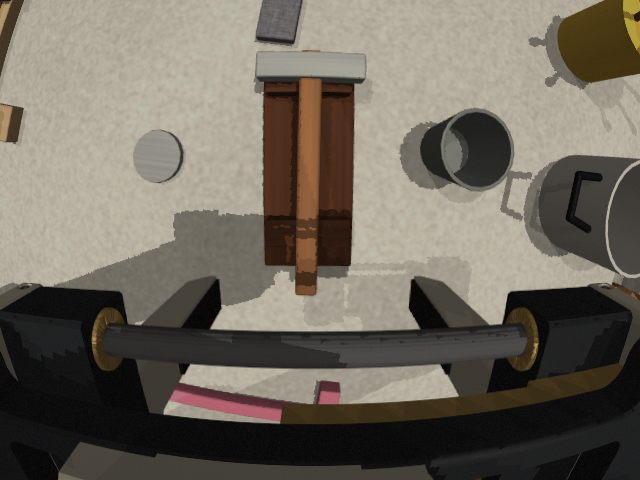

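View pics/scene9.png

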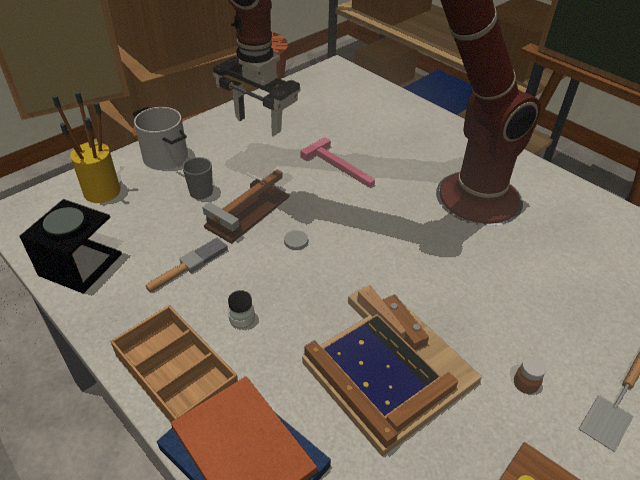

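View pics/side9.png

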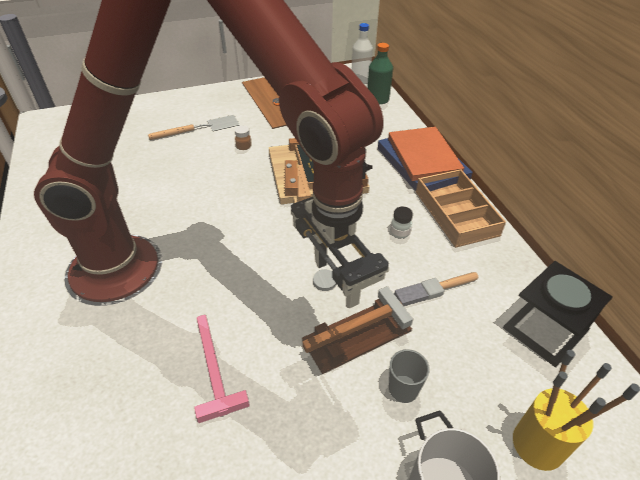

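The hammer lies on its rest as at the start, with head at (222,216), and the bystanders stand where they were. The gripper is clear. I'll make one last check of wedge stability and then hand in.

Run:
```python
import cv2
from workcell import r
a=cv2.imread("pics/s2.png")[275:360,340:440];b=cv2.imread("pics/scene9.png")[275:360,340:440]
print("diff",cv2.absdiff(a,b).mean(),cv2.absdiff(a,b).max())
a=cv2.imread("pics/scene0.png");b=cv2.imread("pics/scene9.png")
for n,x,y in(("jar_a",240,310),("pot",199,180),("brush",205,255),("lid",296,240),("jar_b",530,375),("hammer",245,205)):
    t=a[y-18:y+18,x-18:x+18];m=cv2.matchTemplate(b[y-30:y+30,x-30:x+30],t,cv2.TM_CCOEFF_NORMED);l=cv2.minMaxLoc(m);print(n,l[1],l[3][0]-12,l[3][1]-12)
print(r.sign_off())
```

```text
diff 3.580705882352941 17
jar_a 0.9971154928207397 0 0
pot 0.9958125352859497 0 0
brush 0.9968438744544983 0 0
lid 0.9455844163894653 0 0
jar_b 0.9975298643112183 0 0
hammer 0.9821075201034546 -1 0
the job is handed in; nothing more can be done
None
```

I drove the wedge in with three hammer taps, drew the hammer clear after each, laid it back on its rest, and handed the job in at about 25 s of the 50 s allowed.

- **Taps:** The first two drove the wedge about 30 mm in, the second reaching about 11 N. The third rose slowly to about 28 N along the wedge, or about 30 N in total. That is above the 13–25 N tightening range and below the 40 N limit.
- **Wedge:** The third tap did not move it measurably (under 1 mm, about my measuring accuracy). Its thick end is about 37–39 mm outside the edge, straight, and snug against the stop block and the panel.
- **Hammer and bystanders:** Comparing the first and last pictures, the hammer is within about 1 pixel of where it lay. None of jar_a, jar_b, pot, brush or jar_lid moved. The gripper was open and clear of everything.

**Not checked:** I could not measure how hard the wedge presses on the panel. I take it to be tight from the tap force and because it stopped advancing. I compared the wedge area before and after laying the hammer back only by average brightness. The difference was small, as changing shadows would give, and I did not measure the wedge's position again.

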